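# Show the technician which relay to change

## Robot

A 6-joint arm with a two-finger parallel gripper is mounted at the origin on the work surface. World frame = base frame: x ahead of the robot, y to its left, z up, the work surface at z = 0. Lengths are in m, angles in rad, forces in N, time in s.
With the tool pointing down it reaches from about 0.225 to 0.875 m from the base axis. Payload 3.4 kg.
Tool frame: the origin (TCP) lies between the finger pads, 19 mm behind the fingertips; this is the grasp point; z points along the fingers, y is the line along which they close (so a half turn about z gives the same grasp; the last joint's range is limited). The gripper opens to 85 mm and grips with 20 to 120 N. Pads are 22 mm wide; open, the fingers measure 114 mm over their backs; the gripper's body (76 mm by 85 mm) begins 54 mm behind the grasp point. The pads swing forward as they close: fully open they stand 13 mm farther back than shut.
Start: joints at [-1.248, 0.276, 1.505, -0, 1.361, -0.121], TCP at [0.247, -0.519, 0.25] pointing down, gripper open.
Joint ranges: [-2.89, 2.89], [-0.75, 2.08], [0.22, 2.7], [-1.18, 4.32], [0.11, 2.71], [-2.7, 2.7]. Speed limits (rad/s): [2.57, 2.57, 3.14, 3.14, 3.14, 3.14].

## Interface

Orientations are given as a unit quaternion [w, x, y, z].
In Python, from rig import sensors, eyes, manip gives the robot as it stands.
- The arm moves only by the tool drive_tool, never from a script. Its argument "deltas" is a list of rows, each an object with "linear": the shift along the world's x, y, z in mm, a list of three; "twist": the turn about the world's z in degrees; "claw": the opening, from 0 (shut) to 1 (fully open). In form: [{"linear": [tx, ty, tz], "twist": twist, "claw": claw}, ...]. A call has 1 to 12 rows; each row is the pose to reach, as a shift and turn from the pose commanded when the call began; what a row does not reach only later rows make up. A row lasts 1/12 s, in which the tool goes at most 41.7 mm and 7.16 degrees, less where a joint would pass 70% of its speed; a pose out of reach is approached as far as the arm can. A call with a gripper value outside its range is refused whole. The fingers move at their own pace and stop on an object; "squeeze" is the grip in N (left out, the last holds). Time passes only in rows, so rows that repeat a pose let the fingers close. It gives the time, the measured TCP pose, the force, the opening and the grip force at its end, in the units of the state.
- sensors.get_state(): the state, without advancing time (a new reading comes with each control period).
- eyes.get_image(name): name is "scene" or "top"; returns the picture (400x640x3 uint8, red, green, blue); there is no depth.
- eyes.camera_model(name): a dict with "intrinsics" (3x3 intrinsics, pixels), "dist" ([k1, k2, p1, p2, k3] as OpenCV has them; the pictures are not rectified), "R" (3x3) and "t" (3): a world point X has camera coordinates R X + t. Camera axes: x right, y down, z forward; pixel columns grow to the right and rows downward; lengths in m; the calibration is good to about 2 mm. A picture is of the moment at which its call begins. camera_model takes no time and is no camera call.
- manip.sign_off(): hands the job in; it is judged then, once.
The state is a dict: "clock": time; "qpos": joint angles; "qd": joint speeds; "effort": joint torques, N m; "position": TCP position; "ee_rot": TCP orientation; "contact_force": force on the tool from outside, world axes, zero at the start; "moment": the same for the moment, N m; "width": finger opening in m; "gripper_force": force on a finger pad.
Only numpy, scipy, OpenCV 4.12 (cv2) and the standard library are available. Lean on these libraries where they do the work, as an engineer would, in place of code of your own. Each camera call takes 0.05 s, during which the arm holds its last target. There are 200 camera calls.

## Task

Show the technician which relay to swap: point straight down with the fingertips at the orange relay on the green circuit board, from just above its middle, about two centimetres clear, and stay there for two seconds; then point in the same way at the spare orange relay in the black tray. Then push the red button on the grey call box fully down with the fingertips and let it come back up. Do not touch any relay, and leave everything else standing where it is.

Things in the scene. Friction and masses are not known exactly. Their poses are not given: they have to be found in the camera images.
- board: green circuit board, 120 (x) x 180 (y) mm, fixed on the blue mat between two aluminium rails (136 x 14 x 20 mm high). Origin: centre of its underside, on the mat. Board top 16 mm, socket tops 20 mm above the origin; the sockets lie at x = 15 mm, y = -50, 0, 50 mm in its frame; nothing on it is higher than 30 mm but the relays (tops at 54 mm)
- tray: fixed black open tray for spares, 180 (x) x 70 (y) x 14 (z) mm, walls and floor 4 mm, three compartments along x. Origin: centre of its underside; relay tops at 38 mm. It stands to the left of the board or to the right of it; the call box then stands on the other side
- callbox: fixed grey call box, 130 (x) x 80 (y) x 45 (z) mm, with a red push button and, 65 mm from it along the box's x, an amber lamp dome 26 mm wide, 22 mm high (not a button). Origin: centre of its underside
- fitted_orange: a loose plug-in relay, a box 30 (x) x 24 (y) x 34 (z) mm, 35 g, orange with a small black mark on its top, standing on one of the three black sockets of the circuit board (any of the three, pitch 50 mm along the board's y). Origin: centre of its underside
- fitted_white: a loose plug-in relay, a box 30 (x) x 24 (y) x 34 (z) mm, 35 g, white with a small black mark on its top, standing on one of the three black sockets of the circuit board (any of the three, pitch 50 mm along the board's y). Origin: centre of its underside
- fitted_blue: a loose plug-in relay, a box 30 (x) x 24 (y) x 34 (z) mm, 35 g, blue with a small black mark on its top, standing on one of the three black sockets of the circuit board (any of the three, pitch 50 mm along the board's y). Origin: centre of its underside
- spare_orange: a loose plug-in relay, a box 30 (x) x 24 (y) x 34 (z) mm, 35 g, orange with a small black mark on its top, standing in one of the three compartments of the black tray (any of the three, pitch 58 mm along the tray's x). Origin: centre of its underside
- spare_white: a loose plug-in relay, a box 30 (x) x 24 (y) x 34 (z) mm, 35 g, white with a small black mark on its top, standing in one of the three compartments of the black tray (any of the three, pitch 58 mm along the tray's x). Origin: centre of its underside
- spare_blue: a loose plug-in relay, a box 30 (x) x 24 (y) x 34 (z) mm, 35 g, blue with a small black mark on its top, standing in one of the three compartments of the black tray (any of the three, pitch 58 mm along the tray's x). Origin: centre of its underside
- fitted_orange_top (a point): centre of the top of the fitted orange relay (34 mm above its underside), axes as the relay's, z up
- spare_orange_top (a point): centre of the top of the spare orange relay (34 mm above its underside), axes as the relay's, z up
- button_top (a point): centre of the top of the round red push button, 32 mm across, on the call box, 25 mm from the box centre towards its -x end; it is pressed straight down
- button (a joint): travel of the red button: 0 = up, 0.006 m = fully down; a spring returns it, fully down takes 5 N
- spool: loose solder spool standing upright, white flanges and dark winding, 48 mm across, 46 mm high, bystander. Origin: centre of its underside
- meter: loose black panel meter, 70 x 48 x 48 mm, bystander. Origin: centre of its underside
- carton: loose white carton with a red band, 60 x 90 x 35 mm high, bystander. Origin: centre of its underside
Not all that is in view belongs to the job. What is shaped like the callbox but brown is not meant.

How it is judged:
On the way, in this order (a step that is already met when the one before it is completed fails the run):
1. the tool point is 18 to 68 mm above the top of the fitted orange relay, within 14 mm of its middle, tool within 25 degrees of straight down, for 1.5 s (horizontal distance between the grasp point and fitted_orange_top below 0.014 m and z of the grasp point in the frame of fitted_orange_top between 0.018 and 0.068 m and angle between the grasp point's own z axis and vertical above 2.7 rad), for 1.5 s.
2. then the same at the spare orange relay in the tray (horizontal distance between the grasp point and spare_orange_top below 0.014 m and z of the grasp point in the frame of spare_orange_top between 0.018 and 0.068 m and angle between the grasp point's own z axis and vertical above 2.7 rad), for 1.5 s.
3. then the fingers press the red button at least 4.5 mm down (value of joint button above 0.0045 m and contact force between the fingers and callbox above 0.5 N), for 0.05 s.
At the end, for the whole second after the job is handed in: after the stages, the button is up again (under 1.2 mm); all relays stand within 6 mm, and spool, meter and carton within 15 mm, of their starts, upright (0.1 rad) and at rest (value of joint button below 0.0012 m and distance of each of fitted_orange, fitted_white, fitted_blue, spare_orange, spare_white, spare_blue from where it was at the start of the episode below 0.006 m and distance of each of spool, meter, carton from where it was at the start of the episode below 0.015 m and angle between each of fitted_orange, fitted_white, fitted_blue, spare_orange, spare_white, spare_blue, spool, meter, carton's own z axis and vertical below 0.1 rad and linear speed of each of fitted_orange, fitted_white, fitted_blue, spare_orange, spare_white, spare_blue, spool, meter, carton below 0.02 m/s); the robot touches nothing.
It fails at once if the robot touches a relay (contact force between any of the fingers, the arm and fitted_orange above 0.3 N or contact force between any of the fingers, the arm and fitted_white above 0.3 N or contact force between any of the fingers, the arm and fitted_blue above 0.3 N or contact force between any of the fingers, the arm and spare_orange above 0.3 N or contact force between any of the fingers, the arm and spare_white above 0.3 N or contact force between any of the fingers, the arm and spare_blue above 0.3 N).
It fails at once if a loose thing is moved, lifted or tipped (distance of any of fitted_orange, fitted_white, fitted_blue, spare_orange, spare_white, spare_blue, spool, meter, carton from where it was at the start of the episode above 0.015 m or angle between any of fitted_orange, fitted_white, fitted_blue, spare_orange, spare_white, spare_blue, spool, meter, carton's own z axis and vertical above 0.25 rad).
It also fails if it takes over 53 s, if anything falls off the work surface, if the arm or the gripper's body presses on something with over 40 N, if the wrist force passes 120 N, or if a joint passes its speed limit or range.

## Working session

There is one attempt and no reset: what is moved stays moved. The work goes in short steps, Python scripts to look and compute and a tool call to move; the robot and the scene stay as the last step left them, time stands still between calls to the robot, and variables do not carry over. Pictures are saved under pics/ and viewed, at most 10 in all, crops included, and the job is handed in when it is done.

Besides the shell and the picture viewer there is one more tool, called after ">>>" as a command line: name --argument value ..., lists and objects as JSON in quotes. drive_tool: Moves the arm, as the interface text tells. Its arguments: {"type":"object","properties":{"deltas":{"type":"array","items":{"type":"object","properties":{"linear":{"type":"array","items":{"type":"number"}},"twist":{"type":"number"},"claw":{"type":"number"}}}},"squeeze":{"type":"number"}},"required":["deltas"]}

```bash
mkdir -p pics
python3 - <<'E'
from rig import sensors, eyes
import cv2, json
s=sensors.get_state();print(s)
for n in("scene","top"):
    im=eyes.get_image(n);cv2.imwrite(f"pics/{n}0.png",im[:,:,::-1]);m=eyes.camera_model(n);print(n,m)
E
```

```text
{'clock': 0.0, 'qpos': array([-1.24796955e+00,  2.76608355e-01,  1.50618793e+00,  4.43779983e-05,
        1.36071249e+00, -1.20961778e-01]), 'qd': array([-0.00058447, -0.00036334,  0.00033523, -0.00030867,  0.00141929,
       -0.00147934]), 'effort': array([-8.07765973e-04, -4.16775441e+01, -2.45802069e+01, -4.66628244e-04,
        1.09505907e-02, -2.53432842e-05]), 'position': array([ 0.24674602, -0.51878786,  0.24911024]), 'ee_rot': array([-9.55373853e-04,  9.75482887e-01,  2.20073214e-01, -7.49493754e-05]), 'contact_force': array([-0.10712803, -0.00968304,  0.58854151]), 'moment': array([0.0007408 , 0.05568282, 0.01013154]), 'gripper_force': 0.0, 'width': 0.08528043750027753}
scene {'intrinsics': array([[422.68283833,   0.        , 319.84153198],
       [  0.        , 422.68283833, 201.0562675 ],
       [  0.        ,   0.        ,   1.        ]]), 'dist': array([0.01079804, 0.        , 0.        , 0.        , 0.        ]), 'R': array([[ 0.0274139 ,  0.99953248,  0.01353885],
       [ 0.73027376, -0.01077671, -0.68306961],
       [-0.68260436,  0.02861267, -0.73022778]]), 't': array([-0.08780039, -0.32898308,  1.46079964])}
top {'intrinsics': array([[412.5271969 ,   0.        , 314.30777447],
       [  0.        , 412.5271969 , 199.96743242],
       [  0.        ,   0.        ,   1.        ]]), 'dist': array([0.01066126, 0.        , 0.        , 0.        , 0.        ]), 'R': array([[ 0.0137654 , -0.99971864,  0.01931725],
       [-0.98225275, -0.01713396, -0.18677785],
       [ 0.18705628, -0.01640335, -0.98221224]]), 't': array([0.0684519 , 0.51298382, 0.97810221])}
```

View pics/scene0.png

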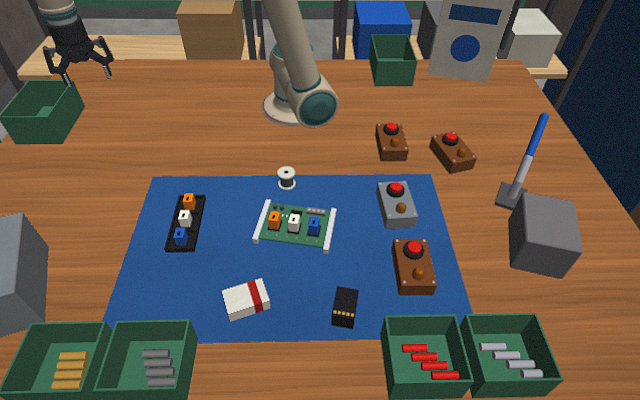

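View pics/top0.png

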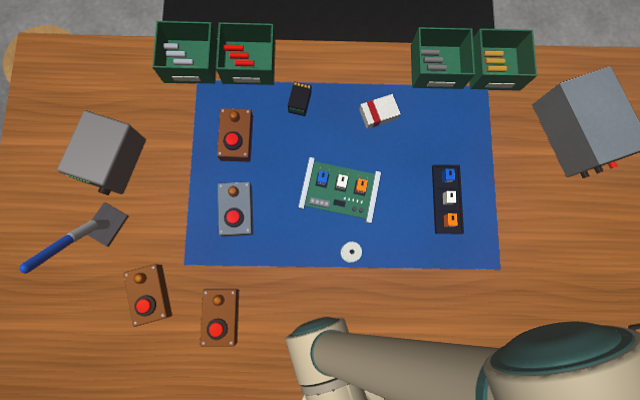

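The scene view shows the tray at left and the grey call box at right (button at about 396,188). In the top view the fitted orange relay is at (361,185), the spare at (452,220), and the grey box's red button at (234,217).

```bash
cat > h.py <<'E'
import cv2, numpy as np
from rig import eyes
def ray(n,uv):
    m=eyes.camera_model(n);p=cv2.undistortPoints(np.array([[uv]],float),m["intrinsics"],m["dist"])[0,0]
    d=m["R"].T@np.array([p[0],p[1],1]);return -m["R"].T@m["t"],d
def plane(n,uv,z):
    o,d=ray(n,uv);return o+d*(z-o[2])/d[2]
def tri(a,b):
    (o1,d1),(o2,d2)=ray("scene",a),ray("top",b)
    A=np.stack([d1,-d2],1);s=np.linalg.lstsq(A,o2-o1,rcond=None)[0]
    return (o1+s[0]*d1+o2+s[1]*d2)/2, np.linalg.norm(o1+s[0]*d1-o2-s[1]*d2)
def blobs(bgr,lo,hi,box,vmin=0):
    x0,y0,x1,y1=box;h=cv2.cvtColor(bgr[y0:y1,x0:x1],cv2.COLOR_BGR2HSV)
    m=cv2.inRange(h,lo,hi);n,l,st,c=cv2.connectedComponentsWithStats(m)
    return [(st[i].tolist(),(c[i]+[x0,y0]).round(1).tolist()) for i in range(1,n) if st[i,4]>15]
E
python3 - <<'E'
from h import *
B={"scene":dict(fo=(255,200,285,235),so=(180,190,200,212),btn=(380,175,412,200)),"top":dict(fo=(350,170,375,198),so=(440,208,465,232),btn=(220,200,250,232))}
out=[]
for n in B:
    im=cv2.imread(f"pics/{n}0.png")
    for k,b in B[n].items():
        hi=(25,255,255) if k!="btn" else (8,255,255)
        print(n,k,blobs(im,(0,150,60) if k=="btn" else (5,120,60),hi,b),"bright",blobs(im,(0,150,190),hi,b))
        c=im[b[1]:b[3],b[0]:b[2]];out.append(cv2.resize(c,(240,240),interpolation=cv2.INTER_NEAREST))
cv2.imwrite("pics/crops.png",np.vstack([np.hstack(out[:3]),np.hstack(out[3:])]))
E
```

```text
scene fo [([13, 11, 13, 19, 196], [274.1, 219.9])] bright [([13, 11, 12, 10, 82], [273.7, 215.5])]
scene so [([2, 4, 14, 16, 184], [188.9, 201.6])] bright [([3, 4, 10, 8, 63], [187.6, 197.4])]
scene btn [([10, 7, 13, 11, 105], [395.6, 186.8])] bright [([11, 7, 11, 8, 67], [396.0, 185.6])]
top fo [([5, 8, 13, 14, 121], [361.1, 184.8])] bright [([7, 8, 11, 14, 97], [361.6, 184.7])]
top so [([4, 5, 14, 14, 165], [450.3, 219.5])] bright [([8, 5, 10, 13, 103], [452.0, 219.4])]
top btn [([7, 11, 11, 11, 99], [232.0, 216.3])] bright [([7, 11, 11, 11, 99], [232.0, 216.3])]
```

View pics/crops.png

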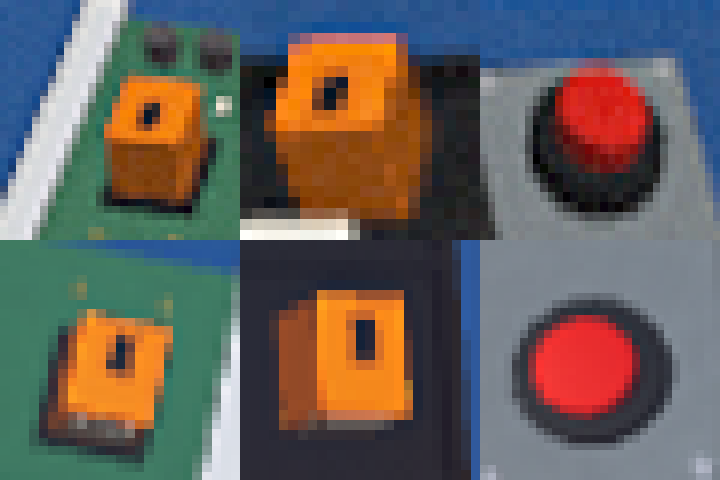

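The crops show each relay's bright top face clearly: fitted (273.7,215.5)/(361.6,184.7), spare (187.6,197.4)/(452,219.4). The button cap top is at about (396,185.6)/(232,216.3).

Run:
```python
from h import *
for k,a,b,z in(("fo",(273.7,215.5),(361.6,184.7),.056),("so",(187.6,197.4),(452,219.4),.04),("btn",(396,185.6),(232,216.3),.06)):
    p,e=tri(a,b);print(k,p.round(4),round(e,4),plane("scene",a,z).round(4),plane("top",b,z).round(4))
    print(((p-[.2467,-.5188,.2491])*1000).round(0))
for k,uv,z in(("spool",(351,252),.047),("meter",(300,99),.05),("carton",(380,110),.037),("box",(235,208),.046)):print(k,plane("top",uv,z).round(3))
```

```text
fo [ 0.551  -0.0412  0.0559] 0.0013 [ 0.551  -0.0419  0.056 ] [ 0.551  -0.0406  0.056 ]
[ 304.  478. -193.]
so [ 0.4702 -0.2696  0.0389] 0.0021 [ 0.4709 -0.2703  0.04  ] [ 0.4699 -0.2681  0.04  ]
[ 223.  249. -210.]
btn [0.4642 0.2734 0.0694] 0.0016 [0.4549 0.2754 0.06  ] [0.4657 0.2759 0.06  ]
[ 218.  792. -180.]
spool [ 0.385 -0.015  0.047]
meter [0.778 0.117 0.05 ]
carton [ 0.758 -0.093  0.037]
box [0.489 0.272 0.046]
```

>>> drive_tool --deltas '[{"linear": [304,478,-40],"twist": 0,"claw": 0},{"linear": [304,478,-40],"twist": 0,"claw": 0},{"linear": [304,478,-40],"twist": 0,"claw": 0},{"linear": [304,478,-40],"twist": 0,"claw": 0},{"linear": [304,478,-40],"twist": 0,"claw": 0},{"linear": [304,478,-40],"twist": 0,"claw": 0},{"linear": [304,478,-40],"twist": 0,"claw": 0},{"linear": [304,478,-40],"twist": 0,"claw": 0},{"linear": [304,478,-40],"twist": 0,"claw": 0},{"linear": [304,478,-40],"twist": 0,"claw": 0},{"linear": [304,478,-40],"twist": 0,"claw": 0},{"linear": [304,478,-40],"twist": 0,"claw": 0}]' --squeeze 20

```text
clock: 1.1
position: [0.515, -0.0964, 0.2145]
ee_rot: [0.0, 0.975, 0.22, -0.0]
contact_force: [0.8, -1.2, 0.1]
width: -0.0
gripper_force: 0.0
```

>>> drive_tool --deltas '[{"linear": [36,56,-5]},{"linear": [36,56,-5]},{"linear": [36,56,-5]},{"linear": [36,56,-5]},{"linear": [36,56,-5]},{"linear": [36,56,-5]}]'

```text
$.deltas[0]: bad value
```

Run:
```python
from h import *
from rig import sensors
print(sensors.get_state()["position"])
im=[cv2.cvtColor(eyes.get_image(n),cv2.COLOR_RGB2BGR) for n in("scene","top")]
cv2.imwrite("pics/c1.png",np.hstack([cv2.resize(im[0][140:260,220:340],(400,400)),cv2.resize(im[1][130:250,290:410],(400,400))]))
```

```text
[ 0.51500861 -0.09640788  0.21446636]
```

View pics/c1.png

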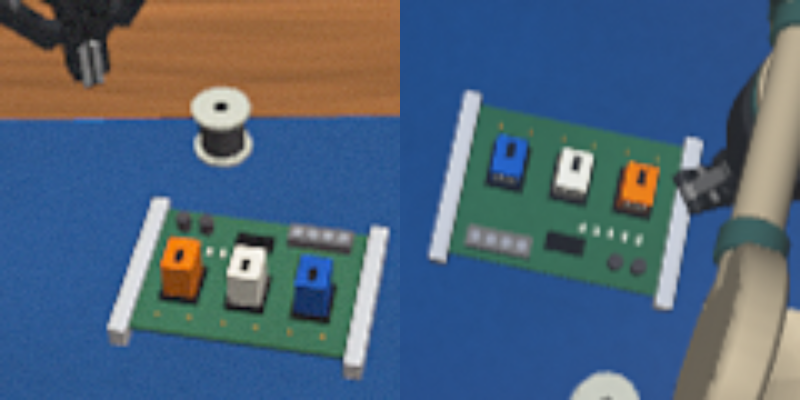

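The move was refused because every row needs all its fields. The picture shows the shut gripper still short of the board; the relays are undisturbed.

>>> drive_tool --deltas '[{"linear": [36,56,-5],"twist": 0,"claw": 0},{"linear": [36,56,-5],"twist": 0,"claw": 0},{"linear": [36,56,-40],"twist": 0,"claw": 0},{"linear": [36,56,-70],"twist": 0,"claw": 0},{"linear": [36,56,-90],"twist": 0,"claw": 0},{"linear": [36,56,-90],"twist": 0,"claw": 0},{"linear": [36,56,-90],"twist": 0,"claw": 0}]'

```text
clock: 1.78
position: [0.5496, -0.043, 0.1239]
ee_rot: [-0.0, 0.976, 0.22, -0.001]
contact_force: [0.0, -0.1, -0.1]
width: 0.0001
gripper_force: 0.0
```

Run:
```python
from h import *
from rig import sensors
print(sensors.get_state()["position"])
im=[cv2.cvtColor(eyes.get_image(n),cv2.COLOR_RGB2BGR) for n in("scene","top")]
cv2.imwrite("pics/c2.png",np.hstack([cv2.resize(im[0][140:260,220:340],(400,400)),cv2.resize(im[1][130:250,290:410],(400,400))]))
```

```text
[ 0.54955942 -0.04296408  0.12392188]
```

View pics/c2.png

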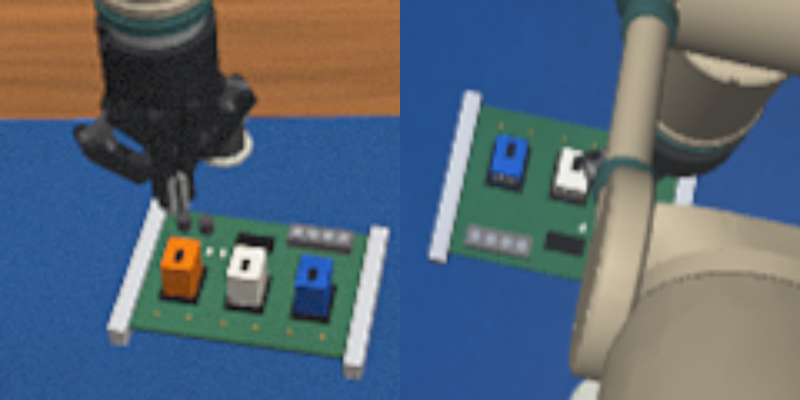

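The left view shows the fingertips at about (274,204), right over the orange relay (274,215), as expected for about 5 cm above it. Next I descend and hold.

>>> drive_tool --deltas '[{"linear": [1,2,-15],"twist": 0,"claw": 0},{"linear": [1,2,-26],"twist": 0,"claw": 0},{"linear": [1,2,-26],"twist": 0,"claw": 0},{"linear": [1,2,-26],"twist": 0,"claw": 0},{"linear": [1,2,-26],"twist": 0,"claw": 0},{"linear": [1,2,-26],"twist": 0,"claw": 0},{"linear": [1,2,-26],"twist": 0,"claw": 0},{"linear": [1,2,-26],"twist": 0,"claw": 0},{"linear": [1,2,-26],"twist": 0,"claw": 0},{"linear": [1,2,-26],"twist": 0,"claw": 0},{"linear": [1,2,-26],"twist": 0,"claw": 0},{"linear": [1,2,-26],"twist": 0,"claw": 0}]'

```text
clock: 2.88
position: [0.5515, -0.0405, 0.0988]
ee_rot: [0.0, 0.975, 0.22, -0.0]
contact_force: [0.6, 0.0, -0.3]
width: -0.0002
gripper_force: 0.0
```

>>> drive_tool --deltas '[{"linear": [0,0,0],"twist": 0,"claw": 0},{"linear": [0,0,0],"twist": 0,"claw": 0},{"linear": [0,0,0],"twist": 0,"claw": 0},{"linear": [0,0,0],"twist": 0,"claw": 0},{"linear": [0,0,0],"twist": 0,"claw": 0},{"linear": [0,0,0],"twist": 0,"claw": 0},{"linear": [0,0,0],"twist": 0,"claw": 0},{"linear": [0,0,0],"twist": 0,"claw": 0},{"linear": [0,0,0],"twist": 0,"claw": 0},{"linear": [0,0,0],"twist": 0,"claw": 0},{"linear": [0,0,0],"twist": 0,"claw": 0},{"linear": [0,0,0],"twist": 0,"claw": 0}]'

```text
clock: 3.88
position: [0.5515, -0.0405, 0.0988]
ee_rot: [0.0, 0.975, 0.22, -0.0]
contact_force: [-0.3, 0.1, -0.2]
width: 0.0003
gripper_force: 0.0
```

>>> drive_tool --deltas '[{"linear": [0,0,0],"twist": 0,"claw": 0},{"linear": [0,0,0],"twist": 0,"claw": 0},{"linear": [0,0,0],"twist": 0,"claw": 0},{"linear": [0,0,0],"twist": 0,"claw": 0},{"linear": [0,0,40],"twist": 0,"claw": 0},{"linear": [0,0,80],"twist": 0,"claw": 0},{"linear": [0,0,80],"twist": 0,"claw": 0}]'

```text
clock: 4.47
position: [0.5562, -0.0413, 0.1861]
ee_rot: [0.003, 0.975, 0.22, 0.007]
contact_force: [1.5, -0.2, 0.7]
width: 0.0001
gripper_force: 0.0
```

>>> drive_tool --deltas '[{"linear": [-81,-229,0],"twist": 0,"claw": 0},{"linear": [-81,-229,0],"twist": 0,"claw": 0},{"linear": [-81,-229,0],"twist": 0,"claw": 0},{"linear": [-81,-229,0],"twist": 0,"claw": 0},{"linear": [-81,-229,0],"twist": 0,"claw": 0},{"linear": [-81,-229,0],"twist": 0,"claw": 0},{"linear": [-81,-229,0],"twist": 0,"claw": 0},{"linear": [-81,-229,-30],"twist": 0,"claw": 0},{"linear": [-81,-229,-60],"twist": 0,"claw": 0},{"linear": [-81,-229,-70],"twist": 0,"claw": 0},{"linear": [-81,-229,-70],"twist": 0,"claw": 0}]'

```text
clock: 5.38
position: [0.4688, -0.2678, 0.1062]
ee_rot: [-0.003, 0.975, 0.22, -0.002]
contact_force: [0.3, 0.7, -0.2]
width: 0.0002
gripper_force: 0.0
```

Run:
```python
from h import *
from rig import sensors
print(sensors.get_state()["position"])
im=[cv2.cvtColor(eyes.get_image(n),cv2.COLOR_RGB2BGR) for n in("scene","top")]
cv2.imwrite("pics/c3.png",np.hstack([cv2.resize(im[0][140:260,130:250],(400,400)),cv2.resize(im[1][150:270,390:510],(400,400))]))
```

```text
[ 0.46878459 -0.2678304   0.10616381]
```

View pics/c3.png

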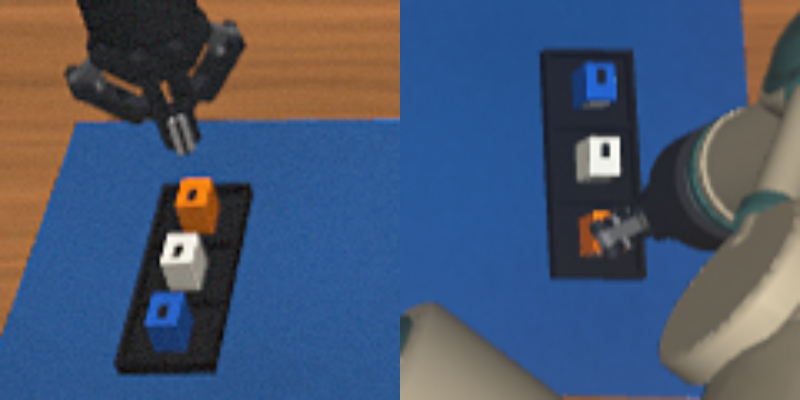

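The left view has the tip at about (184,186), above the spare orange relay (188,197), which is consistent with it being over the middle. I descend, hold, then rise.

>>> drive_tool --deltas '[{"linear": [0,0,-15],"twist": 0,"claw": 0},{"linear": [0,0,-27],"twist": 0,"claw": 0},{"linear": [0,0,-27],"twist": 0,"claw": 0},{"linear": [0,0,-27],"twist": 0,"claw": 0},{"linear": [0,0,-27],"twist": 0,"claw": 0},{"linear": [0,0,-27],"twist": 0,"claw": 0},{"linear": [0,0,-27],"twist": 0,"claw": 0},{"linear": [0,0,-27],"twist": 0,"claw": 0},{"linear": [0,0,-27],"twist": 0,"claw": 0},{"linear": [0,0,-27],"twist": 0,"claw": 0},{"linear": [0,0,-27],"twist": 0,"claw": 0},{"linear": [0,0,-27],"twist": 0,"claw": 0}]'

```text
clock: 6.48
position: [0.4705, -0.2695, 0.0818]
ee_rot: [0.0, 0.975, 0.22, -0.0]
contact_force: [-0.5, 0.5, 0.3]
width: -0.0
gripper_force: 0.0
```

>>> drive_tool --deltas '[{"linear": [0,0,0],"twist": 0,"claw": 0},{"linear": [0,0,0],"twist": 0,"claw": 0},{"linear": [0,0,0],"twist": 0,"claw": 0},{"linear": [0,0,0],"twist": 0,"claw": 0},{"linear": [0,0,0],"twist": 0,"claw": 0},{"linear": [0,0,0],"twist": 0,"claw": 0},{"linear": [0,0,0],"twist": 0,"claw": 0},{"linear": [0,0,0],"twist": 0,"claw": 0},{"linear": [0,0,0],"twist": 0,"claw": 0},{"linear": [0,0,0],"twist": 0,"claw": 0},{"linear": [0,0,0],"twist": 0,"claw": 0},{"linear": [0,0,0],"twist": 0,"claw": 0}]'

```text
clock: 7.48
position: [0.4705, -0.2695, 0.0818]
ee_rot: [0.0, 0.975, 0.22, 0.0]
contact_force: [0.1, 0.0, 0.7]
width: -0.0003
gripper_force: 0.0
```

>>> drive_tool --deltas '[{"linear": [0,0,0],"twist": 0,"claw": 0},{"linear": [0,0,0],"twist": 0,"claw": 0},{"linear": [0,0,0],"twist": 0,"claw": 0},{"linear": [0,0,0],"twist": 0,"claw": 0},{"linear": [0,0,40],"twist": 0,"claw": 0},{"linear": [0,0,80],"twist": 0,"claw": 0},{"linear": [0,0,100],"twist": 0,"claw": 0},{"linear": [0,0,100],"twist": 0,"claw": 0}]'

```text
clock: 8.15
position: [0.4733, -0.2715, 0.1872]
ee_rot: [0.004, 0.975, 0.22, 0.004]
contact_force: [0.6, -0.1, -0.4]
width: -0.0001
gripper_force: 0.0
```

>>> drive_tool --deltas '[{"linear": [-4,543,0],"twist": 0,"claw": 0},{"linear": [-4,543,0],"twist": 0,"claw": 0},{"linear": [-4,543,0],"twist": 0,"claw": 0},{"linear": [-4,543,0],"twist": 0,"claw": 0},{"linear": [-4,543,0],"twist": 0,"claw": 0},{"linear": [-4,543,0],"twist": 0,"claw": 0},{"linear": [-4,543,0],"twist": 0,"claw": 0},{"linear": [-4,543,0],"twist": 0,"claw": 0},{"linear": [-4,543,0],"twist": 0,"claw": 0},{"linear": [-4,543,0],"twist": 0,"claw": 0},{"linear": [-4,543,0],"twist": 0,"claw": 0},{"linear": [-4,543,0],"twist": 0,"claw": 0}]'

```text
clock: 9.15
position: [0.4659, 0.2324, 0.1811]
ee_rot: [0.0, 0.975, 0.22, -0.001]
contact_force: [1.1, 0.1, 1.0]
width: -0.0002
gripper_force: 0.0
```

>>> drive_tool --deltas '[{"linear": [-2,43,0],"twist": 0,"claw": 0},{"linear": [-2,43,0],"twist": 0,"claw": 0},{"linear": [-2,43,-30],"twist": 0,"claw": 0},{"linear": [-2,43,-60],"twist": 0,"claw": 0},{"linear": [-2,43,-70],"twist": 0,"claw": 0},{"linear": [-2,43,-70],"twist": 0,"claw": 0},{"linear": [-2,43,-70],"twist": 0,"claw": 0}]'

```text
clock: 9.73
position: [0.4648, 0.273, 0.1115]
ee_rot: [0.0, 0.976, 0.22, -0.001]
contact_force: [0.4, -0.3, 0.7]
width: -0.0003
gripper_force: 0.0
```

Run:
```python
from h import *
from rig import sensors
print(sensors.get_state()["position"])
im=[cv2.cvtColor(eyes.get_image(n),cv2.COLOR_RGB2BGR) for n in("scene","top")]
cv2.imwrite("pics/c4.png",np.hstack([cv2.resize(im[0][130:230,340:440],(400,400)),cv2.resize(im[1][150:250,190:290],(400,400))]))
```

```text
[0.46477499 0.27301335 0.11151766]
```

View pics/c4.png

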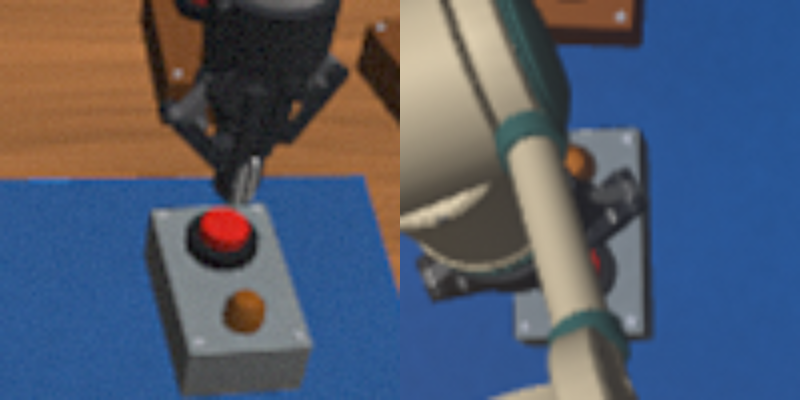

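The left view shows the fingertips at about (400,179) just above the red button (396,187). I check the expected tip pixel against the seen one.

Run:
```python
from h import *
m=eyes.camera_model("scene")
for p in((.4648,.273,.0925),(.4648,.273,.066),(.4648,.273,.1115)):
    print(cv2.projectPoints(np.array([p]),cv2.Rodrigues(m["R"])[0],m["t"],m["intrinsics"],m["dist"])[0].ravel())
```

```text
[397.50873192 179.33315481]
[396.00651102 186.65313484]
[398.61964229 173.92148709]
```

>>> drive_tool --deltas '[{"linear": [0,0,-12],"twist": 0,"claw": 0},{"linear": [0,0,-18],"twist": 0,"claw": 0},{"linear": [0,0,-21],"twist": 0,"claw": 0},{"linear": [0,0,-23],"twist": 0,"claw": 0},{"linear": [0,0,-25],"twist": 0,"claw": 0},{"linear": [0,0,-26],"twist": 0,"claw": 0},{"linear": [0,0,-26],"twist": 0,"claw": 0},{"linear": [0,0,-26],"twist": 0,"claw": 0}]'

```text
clock: 10.5
position: [0.4652, 0.2735, 0.0863]
ee_rot: [0.0, 0.975, 0.22, 0.0]
contact_force: [-0.3, -0.4, 2.7]
width: 0.0001
gripper_force: 1.4
```

>>> drive_tool --deltas '[{"linear": [0,0,-1],"twist": 0,"claw": 0},{"linear": [0,0,-2],"twist": 0,"claw": 0},{"linear": [0,0,-3],"twist": 0,"claw": 0},{"linear": [0,0,-3],"twist": 0,"claw": 0},{"linear": [0,0,-3],"twist": 0,"claw": 0}]'

```text
clock: 10.92
position: [0.4652, 0.2735, 0.083]
ee_rot: [0.0, 0.975, 0.22, 0.0]
contact_force: [0.2, -0.7, 5.5]
width: -0.0002
gripper_force: 2.3
```

>>> drive_tool --deltas '[{"linear": [0,0,-1],"twist": 0,"claw": 0},{"linear": [0,0,-1.5],"twist": 0,"claw": 0},{"linear": [0,0,-2],"twist": 0,"claw": 0},{"linear": [0,0,-2],"twist": 0,"claw": 0}]'

```text
clock: 11.25
position: [0.4652, 0.2735, 0.0826]
ee_rot: [0.0, 0.975, 0.22, 0.001]
contact_force: [-3.2, -2.2, 15.1]
width: 0.0001
gripper_force: 7.5
```

The force rose to 15 N with no further motion, so the button is fully down. Now I release it.

>>> drive_tool --deltas '[{"linear": [0,0,0],"twist": 0,"claw": 0},{"linear": [0,0,10],"twist": 0,"claw": 0},{"linear": [0,0,30],"twist": 0,"claw": 0},{"linear": [0,0,70],"twist": 0,"claw": 0},{"linear": [0,0,100],"twist": 0,"claw": 0},{"linear": [0,0,100],"twist": 0,"claw": 0},{"linear": [0,0,100],"twist": 0,"claw": 0},{"linear": [0,0,100],"twist": 0,"claw": 0}]'

```text
clock: 11.92
position: [0.464, 0.2734, 0.18]
ee_rot: [-0.0, 0.975, 0.22, -0.001]
contact_force: [0.3, -0.7, -1.2]
width: -0.0004
gripper_force: 0.0
```

Run:
```python
from h import *
im=cv2.cvtColor(eyes.get_image("scene"),cv2.COLOR_RGB2BGR)
cv2.imwrite("pics/c5.png",im)
print(blobs(im,(0,150,190),(8,255,255),(380,175,412,200)))
```

```text
[([11, 7, 11, 8, 67], [396.0, 185.5])]
```

View pics/c5.png

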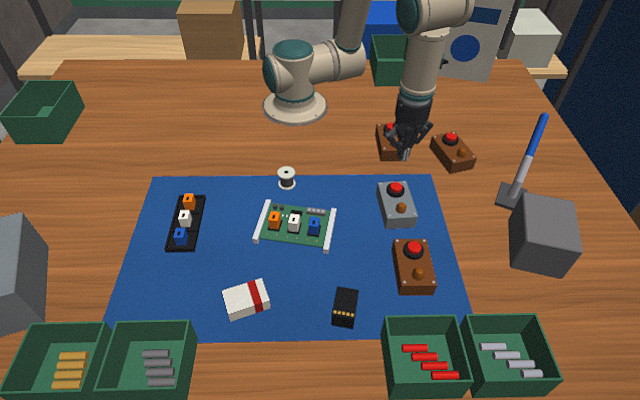

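The button is back up at (396,185.5), the same pixel as at the start, and everything else stands where it was.

```bash
python3 -c "
from rig import manip
print(manip.sign_off())"
```

```text
the job is handed in; nothing more can be done
None
```

I pointed at the fitted and spare orange relays for about 2 s each, pressed the call box's red button fully down and saw it come back up, and handed the job in with nothing visibly moved; the hand-in returned no verdict.

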